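Gauge the guide bore of a tea-cake press bracket

TASK

Check the press bracket's bore with the plug gauge: push the long go end gently into the bore until the handle's shoulder is pressed fully home against the upright plate with about 10 N, draw it out, then press the short no-go end squarely and centrally against a mouth of the bore, again with about 10 N for a second, to show that it will not enter. Never press the gauge against the bracket with more than 30 N, do not drop it or lay it on the bench, and leave the other things on the bench alone. Finish with the gauge lying level in its cradle again, set down gently, either way round, and let go.

Things in the scene. Friction and masses are not known exactly. Their poses are not given: they have to be found in the camera images.
- gauge: double-ended plug gauge, 121 mm, 0.2 to 0.4 kg: aluminium handle 70 x 28 x 28 mm with a round steel plug at each end, go the longer, thinner one (19 mm dia., 36 mm long, tip bevelled 2.5 mm), no-go the shorter, thicker one (23 mm dia., 15 mm long). Origin on the axis at the handle's middle, x along the gauge to the go end, z up. Starts level in the cradle, axis 39 mm above the bench
- go_tip (a point): centre of the go end's tip face, 71 mm from the gauge's origin along its +x
- go_shoulder (a point): centre of the handle's end face at the root of the go plug (gauge_c0: the shoulder that meets the plate), 35 mm from the gauge's origin along its +x
- nogo_tip (a point): centre of the no-go plug's (gauge_c2) tip face, 50 mm from the gauge's origin along its -x
- bracket: fixed steel bracket: foot 100 (x) x 90 x 10 mm, on it an upright plate 30 mm thick (x), 80 wide, top 88 mm above the bench, with a level sharp-edged 20 mm bore right through along x, axis 62 mm up, over the foot's middle line; the gauge may enter from either face. The plate is clamped up to 10 mm off the foot's middle along x; this is not measured. Origin on the bench under the foot's middle
- cradle: fixed pale wooden rest: base 110 x 70 x 8 mm; two cross bars (8 mm thick, 54 mm apart, tops 25 mm above the bench) carry the handle near its ends between cheeks 36 mm apart, 39 mm tall; open between the bars for the fingers beside the handle's middle. Origin on the bench under its centre, x along the gauge lying in it, whose axis is then 39 mm above the bench
- caliper: dark steel vernier caliper lying flat, 190 mm long, 9 mm thick; bystander
- cake_a: dark pressed tea cake, disc 100 mm across, 24 mm thick; bystander; origin under its middle
- cake_b: a second dark pressed tea cake, 100 mm across, 24 mm thick; bystander; origin under its middle
- brush: wooden-handled brush lying flat; bystander
- bowl: white ceramic bowl, 90 mm across, 50 mm tall; bystander; origin under its middle
- pick: tea pick (steel spike, dark wooden handle) lying flat; bystander
- jar: amber glass jar with a wooden cap, 60 mm across, 80 mm tall; bystander; origin under its middle
There are look-alikes about, which are no part of the job. Leave any blue or turquoise look-alike of the bracket alone.

How it is judged:
On the way, in this order (a step that is already met when the one before it is completed fails the run):
1. the go end is fully home in the bore: the handle's shoulder bears on the plate's face with more than 3 N, on the bore's axis (within 3 mm and 0.07 rad) (y of go_shoulder in the frame of bracket between -0.003 and 0.003 m and z of go_shoulder in the frame of bracket between 0.059 and 0.065 m and angle between the x axis of gauge and the x axis of bracket, either way round below 0.07 rad and contact force between gauge_c0 and bracket above 3 N), for 0.2 s.
2. the no-go end is pressed with more than 5 N, square (within 0.07 rad) and central (within 3 mm), against a mouth of the bore, and stays out (y of nogo_tip in the frame of bracket between -0.003 and 0.003 m and z of nogo_tip in the frame of bracket between 0.059 and 0.065 m and angle between the x axis of gauge and the x axis of bracket, either way round below 0.07 rad and contact force between gauge_c2 and bracket above 5 N), for 0.8 s.
At the end, for the whole second after the job is handed in: the gauge lies at rest and level (within 0.05 rad) in its cradle, released: origin within 9 mm along and 6 mm across the cradle's middle, axis 36 to 42 mm above the bench, along the cradle within 0.12 rad, either way round (x of gauge in the frame of cradle between -0.009 and 0.009 m and y of gauge in the frame of cradle between -0.006 and 0.006 m and z of gauge in the frame of cradle between 0.036 and 0.042 m and angle between the x axis of gauge and the x axis of cradle, either way round below 0.12 rad and angle between gauge's own x axis and vertical between 1.52 and 1.62 rad and linear speed of gauge below 0.02 m/s and contact force between the fingers and gauge below 0.1 N); the robot touches nothing.
It fails at once if the gauge is pressed against the bracket with more than 30 N (contact force between gauge and bracket above 30 N).
It fails at once if the gauge is dropped or laid on the bench (its middle lower than 30 mm) (height (world z) of gauge below 0.03 m).
It fails at once if the gauge is dropped or thrown: out of the fingers it moves faster than 0.3 m/s (contact force between the fingers and gauge below 0.1 N and linear speed of gauge above 0.3 m/s).
It fails at once if a bystander is moved by more than 15 mm (distance of any of caliper, cake_a, cake_b, brush, bowl, pick, jar from where it was at the start of the episode above 0.015 m).
It also fails if it takes over 72 s, if anything falls off the work surface, if the arm or the gripper's body presses on something with over 40 N, if the wrist force passes 120 N, or if a joint passes its speed limit or range.

ROBOT

A 6-joint arm with a two-finger parallel gripper is mounted at the origin on the work surface. World frame = base frame: x ahead of the robot, y to its left, z up, the work surface at z = 0. Lengths are in m, angles in rad, forces in N, time in s.
With the tool pointing down it reaches from about 0.375 to 0.9 m from the base axis. Payload 3.1 kg.
Tool frame: the origin (TCP) lies between the finger pads; the fingertips stand 22 mm ahead of it and the grasp point (between the pads) lies 3 mm ahead of it; z points along the fingers, y is the line along which they close (so a half turn about z gives the same grasp; the last joint's range is limited). The gripper opens to 87 mm and grips with 3 to 60 N. Pads are 19 mm wide; open, the fingers measure 117 mm over their backs; the gripper's body (75 mm by 190 mm) begins 51 mm behind the grasp point.
Start: joints at [-1.435, 0.527, 1.433, -0, 1.181, -0.178], TCP at [0.193, -0.594, 0.222] pointing down, gripper open.
Joint ranges: [-3.08, 3.08], [-0.75, 2.2], [0.22, 2.44], [-1.43, 4.57], [0, 2.65], [-2.85, 2.85]. Speed limits (rad/s): [2.79, 2.79, 3.14, 3.14, 3.14, 3.14].

INTERFACE

Orientations are given as a unit quaternion [x, y, z, w].
In Python, from rig import robot gives the robot as it stands.
- The arm moves only by the tool move_arm, never from a script. Its argument "series" is text: rows parted by semicolons, each of 6 numbers parted by spaces: the shift along the tool's x, y, z in mm, then the turn, a rotation vector about the tool's x, y, z in degrees. In form: dx dy dz ax ay az; .... A call has 1 to 8 rows; each row is the pose to reach, as a shift and turn from the pose commanded when the call began, along the tool's axes at that moment; what a row does not reach only later rows make up. A row lasts 1/12 s, in which the tool goes at most 41.7 mm and 7.16 degrees, less where a joint would pass 70% of its speed; a pose out of reach is approached as far as the arm can. A call with a gripper value outside its range is refused whole. "jaw" is the opening, from 0 (shut) to 1 (fully open), set as the call begins (left out, the last holds). The fingers move at their own pace and stop on an object; "newtons" is the grip in N (left out, the last holds). Time passes only in rows, so rows that repeat a pose let the fingers close. It gives the time, the measured TCP pose, the force, the opening and the grip force at its end, in the units of the state.
- robot.get_obs(): the state, without advancing time (a new reading comes with each control period).
- robot.camera(name): name is "side" or "top" or "wrist"; returns a dict with "img" (384x512x3 uint8, red, green, blue), "mtx" (3x3 intrinsics, pixels), "world_to_cam" (4x4, takes a point from world to camera coordinates). Camera axes: x right, y down, z forward; pixel columns grow to the right and rows downward; lengths in m; the calibration is good to about 2 mm. The wrist camera is an equidistant fisheye: a pixel r from the principal point sees the ray r / f radians off the axis. A picture is of the moment at which its call begins. There is no depth.
- robot.hand_in(): hands the job in; it is judged then, once.
Trained networks look in a picture, given as the dict that the camera call returned (one of the last four; its "shot" number tells which), for a name from the list of things; names that differ only in an ending like _2 or _b are one class to them, and where a whole thing is asked for, a point or a joint stands for the part that bears it (a point fixed in the world has none). Each returns a list of dicts, best first, with "p" (0 to 1); they miss things now and then, are a little off and sometimes report something else, mostly with a low value. They report only what shows in the picture. A call takes as long as a camera call. They do not tell look-alikes from the thing itself.
- robot.search_frame(picture, thing): "xyz" ([x, y, z] in m, in world coordinates, good to about 4 mm: the middle of the surface that is visible of it).
- robot.tip_of(picture, thing): "xyz" ([x, y, z] in m, in world coordinates, good to about 4 mm: a listed point, or the origin of a listed thing).
The state is a dict: "time": time; "q": joint angles; "joint_velocities": joint speeds; "joint_torque": joint torques, N m; "position": TCP position; "tool_rot": TCP orientation; "ft_force": force on the tool from outside, world axes, zero at the start; "moment": the same for the moment, N m; "grip_width": finger opening in m; "grip_force": force on a finger pad.
Only numpy, scipy, OpenCV 4.12 (cv2) and the standard library are available. Lean on these libraries where they do the work, as an engineer would, in place of code of your own. Each camera call takes 0.05 s, during which the arm holds its last target. There are 200 camera calls.

## Working session

There is one attempt and no reset: what is moved stays moved. The work goes in short steps, Python scripts to look and compute and a tool call to move; the robot and the scene stay as the last step left them, time stands still between calls to the robot, and variables do not carry over. Pictures are saved under pics/ and viewed, at most 10 in all, crops included, and the job is handed in when it is done.

Besides the shell and the picture viewer there is one more tool, called after "Emit:" as name(argument=value, ...), one argument or row to a line, values as JSON. move_arm: Moves the arm, as the interface text tells. Its arguments: {"type":"object","properties":{"series":{"type":"string"},"jaw":{"type":"number"},"newtons":{"type":"number"}},"required":["series"]}

```bash
ls; mkdir -p pics; python3 - <<'E'
from rig import robot
import cv2,numpy as np
o=robot.get_obs();print(o['time'],o['position'],o['tool_rot'],o['ft_force'])
for n in('top','side'):
    p=robot.camera(n);cv2.imwrite(f'pics/{n}0.png',p['img'][:,:,::-1])
    print(n,p['mtx'].tolist(),np.round(p['world_to_cam'],3).tolist())
    for t in('bracket','cradle','gauge','go_tip','nogo_tip','cake_a','jar','bowl'):
        print(t,[(np.round(d['xyz'],3).tolist(),round(d['p'],2)) for d in robot.tip_of(p,t)[:3]])
E
```

```text
pics
0.0 [ 0.19284896 -0.59372743  0.22137451] [ 9.87717699e-01  1.56245152e-01  3.68896829e-05 -1.09464193e-03] [-0.04579124  0.02239273 -1.14750049]
top [[419.4840310442564, 0.0, 252.32321379345603], [0.0, 419.4840310442564, 194.3392934056233], [0.0, 0.0, 1.0]] [[0.0, -1.0, 0.005, 0.009], [-0.997, -0.001, -0.083, 0.501], [0.083, -0.005, -0.997, 1.285], [0.0, 0.0, 0.0, 1.0]]
bracket [([0.33, -0.151, 0.002], 0.88), ([0.375, 0.098, 0.0], 0.87), ([0.234, 0.39, 0.001], 0.78)]
cradle [([0.578, -0.164, -0.001], 0.97), ([0.721, 0.2, 0.001], 0.74), ([0.521, -0.007, -0.001], 0.35)]
gauge [([0.578, -0.159, 0.038], 0.69)]
go_tip [([0.596, -0.098, 0.036], 0.85), ([0.659, -0.421, -0.003], 0.41)]
nogo_tip []
cake_a [([0.739, 0.05, -0.0], 0.69), ([0.32, -0.334, -0.001], 0.61)]
jar [([0.659, -0.422, -0.002], 0.72)]
bowl [([0.747, -0.216, 0.002], 0.6)]
side [[351.7036611981367, 0.0, 261.0610923293158], [0.0, 351.7036611981367, 192.63318678662415], [0.0, 0.0, 1.0]] [[-0.866, -0.499, -0.019, 0.45], [-0.361, 0.652, -0.667, 0.229], [0.345, -0.571, -0.745, 0.903], [0.0, 0.0, 0.0, 1.0]]
bracket [([0.233, 0.393, -0.004], 0.97), ([0.654, 0.439, -0.002], 0.94), ([0.374, 0.102, -0.002], 0.8)]
cradle [([0.575, -0.164, 0.0], 0.88)]
gauge [([0.576, -0.164, 0.04], 0.81)]
go_tip [([0.593, -0.097, 0.037], 0.55)]
nogo_tip [([0.561, -0.211, 0.039], 0.85)]
cake_a [([0.74, 0.049, -0.002], 0.6), ([0.318, -0.333, 0.002], 0.52)]
jar [([0.66, -0.418, 0.002], 0.83)]
bowl [([0.753, -0.213, 0.001], 0.87)]
```

View pics/top0.png

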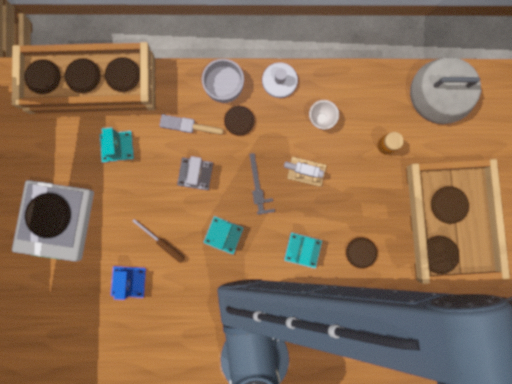

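View pics/side0.png

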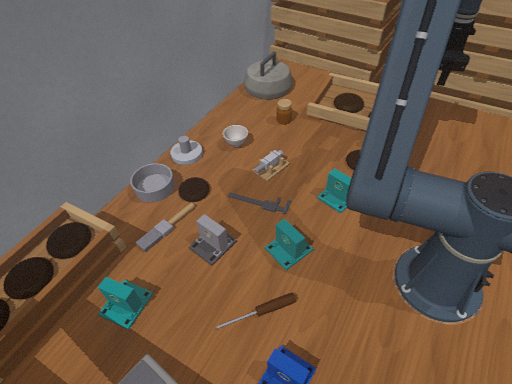

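The top view shows the grey bracket at about (196,173), the cradle with the gauge at (306,171), and turquoise and blue look-alikes. The side view shows the grey bracket at (212,238) and the gauge at (272,160). I'll set up a helper and refine the bracket.

```bash
cat > h.py <<'E'
from rig import robot
import cv2,numpy as np
from scipy.spatial.transform import Rotation as R
def down(yaw): # tool x at yaw(deg) in world, tool z down
    c,s=np.cos(np.radians(yaw)),np.sin(np.radians(yaw))
    return R.from_matrix(np.array([[c,s,0],[s,-c,0],[0,0,-1]]))
def to(pos,yaw):
    o=robot.get_obs();r=R.from_quat(o['tool_rot'])
    d=r.inv().apply(np.array(pos)-o['position'])*1000
    a=(r.inv()*down(yaw)).as_rotvec(degrees=True)
    print('t',round(o['time'],2),'pos',np.round(o['position'],4),'F',np.round(o['ft_force'],1),'shift',np.round(d,1),'turn',np.round(a,2))
def ray(p,uv,z): # pinhole pixel to world at height z
    W=p['world_to_cam'];K=p['mtx'];c=-W[:3,:3].T@W[:3,3]
    d=W[:3,:3].T@np.linalg.solve(K,[uv[0],uv[1],1.]);return c+d*(z-c[2])/d[2]
E
python3 - <<'E'
from h import *
to([.45,-.3,.25],73);to([.577,-.162,.2],73)
out=[]
for n in('top','side'):
    p=robot.camera(n)
    print(n,[(np.round(d['xyz'],3).tolist(),round(d['p'],2)) for d in robot.tip_of(p,'bracket')])
    W=p['world_to_cam'];q=W[:3,:3]@[.56,.18,.04]+W[:3,3];u=(p['mtx']@q)[:2]/q[2];print(u)
    u=u.astype(int);out.append(cv2.resize(p['img'][u[1]-32:u[1]+32,u[0]-32:u[0]+32,::-1],(390,390),interpolation=cv2.INTER_CUBIC));print(u-32)
cv2.imwrite('pics/c.png',np.hstack(out))
E
```

```text
t 0.9 pos [ 0.1929 -0.5944  0.2224] F [-0.2  0.6  0.4] shift [ 335.4 -200.7  -27.6] turn [  0.     0.   -55.02]
t 0.9 pos [ 0.1929 -0.5944  0.2224] F [-0.2  0.6  0.4] shift [ 498.8 -292.8   22.4] turn [  0.     0.   -55.02]
top [([0.378, 0.098, -0.003], 0.93), ([0.235, 0.392, 0.002], 0.87), ([0.653, 0.436, 0.002], 0.79), ([0.328, -0.151, -0.003], 0.71), ([0.564, 0.192, -0.002], 0.67)]
[196.72697483 174.64235768]
[164 142]
side [([0.571, 0.19, -0.002], 0.97), ([0.658, 0.439, -0.002], 0.83), ([0.232, 0.39, -0.001], 0.69), ([0.326, -0.147, -0.001], 0.62), ([0.376, 0.103, 0.001], 0.57)]
[215.13628275 235.55751743]
[183 203]
```

View pics/c.png

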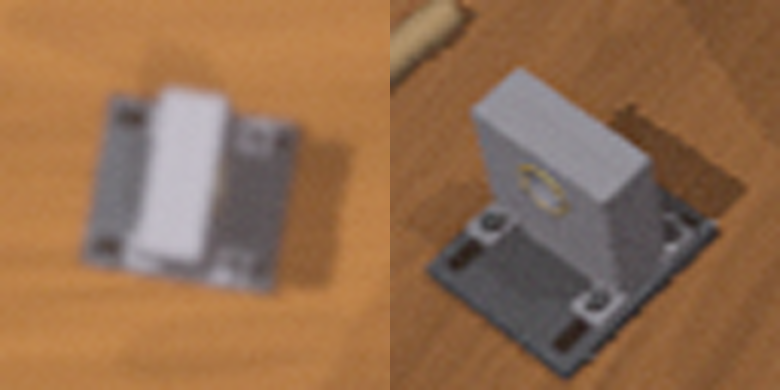

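The crop shows the plate with its brass-ringed bore. The foot corners in the top half are at (112,95), (300,122), (275,292) and (82,265), which gives a bore axis yaw of about 81.5° and a centre near (0.568, 0.191). Moving over the gauge now.

Emit:
move_arm(
  series="280 -165 10 0 0 -55;280 -165 10 0 0 -55;280 -165 10 0 0 -55;280 -165 10 0 0 -55;280 -165 10 0 0 -55;280 -165 10 0 0 -55;280 -165 10 0 0 -55;280 -165 10 0 0 -55",
  jaw=1,
)

```text
time: 1.77
position: [0.4097, -0.3485, 0.2125]
tool_rot: [0.802, 0.597, 0.0, -0.0]
ft_force: [-0.4, -0.6, -0.6]
grip_width: 0.087
grip_force: 0.0
```

```bash
python3 -c "
from h import *
to([.577,-.162,.2],73)"
```

```text
t 1.77 pos [ 0.4097 -0.3485  0.2125] F [-0.4 -0.6 -0.6] shift [226.6 106.8  12.6] turn [ 0.01 -0.04  0.35]
```

Emit:
move_arm(
  series="226 107 13 0 0 0;226 107 13 0 0 0;226 107 13 0 0 0;226 107 13 0 0 0;226 107 13 0 0 0;226 107 13 0 0 0;226 107 13 0 0 0;226 107 13 0 0 0",
)

```text
time: 2.43
position: [0.5779, -0.1642, 0.1991]
tool_rot: [0.803, 0.597, -0.0, 0.0]
ft_force: [-0.2, -0.2, -0.3]
grip_width: 0.087
grip_force: 0.0
```

```bash
python3 - <<'E'
from h import *
to([.577,-.162,.06],73)
p=robot.camera('wrist');cv2.imwrite('pics/w1.png',p['img'][:,:,::-1])
print(p['mtx'].tolist(),np.round(p['world_to_cam'],4).tolist())
for t in('gauge','go_tip','nogo_tip','go_shoulder','cradle','bracket'):
    print(t,[(np.round(d['xyz'],4).tolist(),round(d['p'],2)) for d in robot.tip_of(p,t)[:4]])
E
```

```text
t 2.43 pos [ 0.5779 -0.1642  0.1991] F [-0.2 -0.2 -0.3] shift [  1.9  -1.5 139.1] turn [0.   0.01 0.25]
[[297.3186396354542, 0.0, 259.1524886731864], [0.0, 297.3186396354542, 189.79705482953537], [0.0, 0.0, 1.0]] [[0.9574, -0.2889, -0.0003, -0.6016], [-0.2765, -0.9167, 0.2883, -0.019], [-0.0836, -0.276, -0.9575, 0.3721], [0.0, 0.0, 0.0, 1.0]]
gauge [([0.5777, -0.1595, 0.0395], 0.92), ([0.5937, -0.094, 0.0416], 0.19)]
go_tip [([0.5959, -0.093, 0.0428], 0.86)]
nogo_tip [([0.5628, -0.2065, 0.0377], 0.78), ([0.5908, -0.0927, 0.0419], 0.7)]
go_shoulder [([0.5854, -0.1273, 0.039], 0.79)]
cradle [([0.5711, -0.1633, 0.0004], 0.78), ([0.5618, -0.208, 0.0403], 0.58)]
bracket [([0.3733, 0.0995, -0.0012], 0.91), ([0.3277, -0.1536, 0.0011], 0.66)]
```

View pics/w1.png

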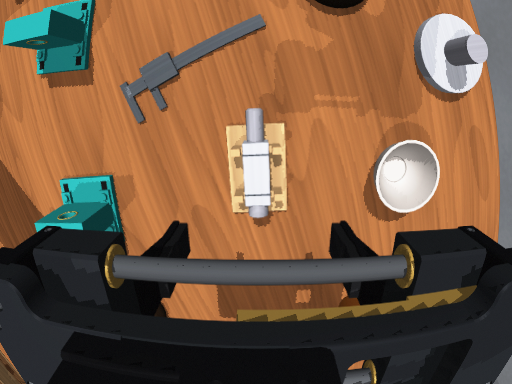

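The wrist view shows the gauge in the cradle with the go end at (255,112) and the no-go end at (258,215), both agreeing with the networks. Nothing stands near the fingers. Descending to grasp.

```bash
python3 -c "
from h import *
to([.577,-.160,.042],73.5)"
```

```text
t 2.78 pos [ 0.5761 -0.1677  0.1995] F [-0.2  0.5  0.4] shift [  7.6  -1.4 157.5] turn [ 0.    0.01 -0.65]
```

Emit:
move_arm(
  series="7.6 -1.4 35 0 0 -0.6;7.6 -1.4 70 0 0 -0.6;7.6 -1.4 100 0 0 -0.6;7.6 -1.4 125 0 0 -0.6;7.6 -1.4 142 0 0 -0.6;7.6 -1.4 152 0 0 -0.6;7.6 -1.4 157 0 0 -0.6;7.6 -1.4 157 0 0 -0.6",
)

```text
time: 3.45
position: [0.5773, -0.1591, 0.0418]
tool_rot: [0.801, 0.598, -0.0, -0.001]
ft_force: [-0.2, -0.2, 0.1]
grip_width: 0.0871
grip_force: 0.0
```

Emit:
move_arm(
  series="0 0 0 0 0 0;0 0 0 0 0 0;0 0 0 0 0 0;0 0 0 0 0 0;0 0 0 0 0 0;0 0 0 0 0 0;0 0 0 0 0 0;0 0 0 0 0 0",
  jaw=0,
  newtons=40,
)

```text
time: 4.12
position: [0.5777, -0.1586, 0.0424]
tool_rot: [0.801, 0.599, 0.0, 0.0]
ft_force: [-0.1, -0.4, 0.4]
grip_width: 0.0415
grip_force: 0.0
```

```bash
python3 -c "
from h import *
to([.577,-.160,.042],73.5);print(robot.get_obs()['grip_width'],robot.get_obs()['grip_force'])"
```

```text
t 4.12 pos [ 0.5777 -0.1586  0.0424] F [-0.1 -0.4  0.4] shift [-1.6 -0.3  0.4] turn [0.   0.   0.08]
0.04151161957736661 0.0
```

Emit:
move_arm(
  series="0 0 0 0 0 0;0 0 0 0 0 0;0 0 0 0 0 0;0 0 0 0 0 0;0 0 0 0 0 0",
)

```text
time: 4.53
position: [0.5771, -0.1584, 0.0423]
tool_rot: [0.801, 0.599, -0.0, -0.001]
ft_force: [-1.5, 1.3, 1.5]
grip_width: 0.0273
grip_force: 39.8
```

Emit:
move_arm(
  series="0 0 -5 0 0 0;0 0 -20 0 0 0;0 0 -45 0 0 0;0 0 -75 0 0 0;0 0 -105 0 0 0;0 0 -122 0 0 0;0 0 -130 0 0 0;0 0 -130 0 0 0",
)

```text
time: 5.2
position: [0.579, -0.1592, 0.1744]
tool_rot: [0.801, 0.599, 0.001, 0.002]
ft_force: [0.0, 0.2, -3.2]
grip_width: 0.0279
grip_force: 39.8
```

```bash
python3 - <<'E'
from h import *
a=np.radians(81.5);u=np.array([np.cos(a),np.sin(a)]);b=np.array([.568,.191])
q=b-130*u/1000;print(q)
to([q[0],q[1],.172],81.5)
p=robot.camera('wrist')
for t in('gauge','go_tip','nogo_tip','go_shoulder','bracket','cradle'):
    print(t,[(np.round(d['xyz'],4).tolist(),round(d['p'],2)) for d in robot.tip_of(p,t)[:3]])
print(robot.get_obs()['grip_width'])
E
```

```text
[0.54878478 0.06242794]
t 5.2 pos [ 0.579  -0.1592  0.1744] F [ 0.   0.2 -3.2] shift [204.  -91.6   1.8] turn [ 0.26  0.06 -7.92]
gauge [([0.5787, -0.1648, 0.1737], 0.91)]
go_tip [([0.5941, -0.0939, 0.171], 0.79), ([0.5181, -0.0093, 0.0041], 0.32)]
nogo_tip [([0.5628, -0.2074, 0.1729], 0.73)]
go_shoulder []
bracket [([0.3731, 0.0989, 0.0002], 0.63), ([0.3302, -0.1538, 0.0024], 0.63)]
cradle []
0.02731757760833196
```

Emit:
move_arm(
  series="35 -15 2 0 0 -2;72 -32 2 0 0 -4;108 -49 2 0 0 -5;144 -65 2 0 0 -6.5;175 -79 2 0 0 -8;192 -87 2 0 0 -8;200 -91 2 0 0 -8;204 -92 2 0 0 -8",
)

```text
time: 6.22
position: [0.5464, 0.0644, 0.1698]
tool_rot: [0.756, 0.654, -0.001, -0.0]
ft_force: [-0.3, -0.4, -2.8]
grip_width: 0.0275
grip_force: 39.8
```

```bash
python3 - <<'E'
from h import *
robot.camera('top');to([.5488,.0624,.172],81.5)
p=robot.camera('wrist');cv2.imwrite('pics/w2.png',p['img'][:,:,::-1])
np.savez('w2.npz',img=p['img'],K=p['mtx'],W=p['world_to_cam'])
for t in('gauge','go_tip','nogo_tip','bracket'):
    print(t,[(np.round(d['xyz'],4).tolist(),round(d['p'],2)) for d in robot.tip_of(p,t)[:3]])
E
```

```text
t 6.27 pos [0.5471 0.064  0.17  ] F [ 0.7 -0.6 -1.5] shift [-1.3  1.9 -2. ] turn [-0.02 -0.    0.16]
gauge [([0.5467, 0.0624, 0.1686], 0.57)]
go_tip [([0.5552, 0.1299, 0.1694], 0.62)]
nogo_tip [([0.5701, -0.1647, 0.0012], 0.74), ([0.541, 0.0148, 0.1666], 0.71)]
bracket [([0.5701, 0.1856, -0.0023], 0.85), ([0.3757, 0.0965, -0.0014], 0.73)]
```

View pics/w2.png

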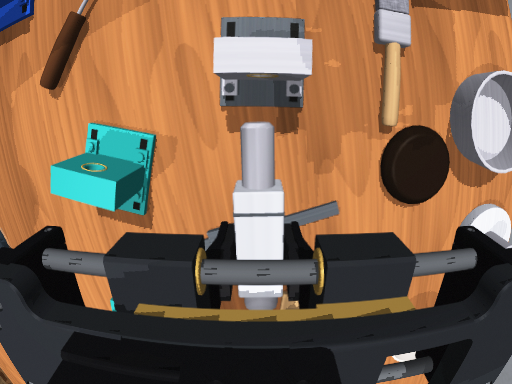

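The wrist view shows the bracket's plate top at (214–312, 38–75), the bore ring at (262,76) and the gauge held straight with its tip at (257,124). I'll enlarge the bracket for corners.

```bash
python3 -c "
import numpy as np,cv2
d=np.load('w2.npz');cv2.imwrite('pics/w2c.png',cv2.resize(d['img'][5:130,200:330,::-1],None,fx=4.6,fy=4.6,interpolation=cv2.INTER_CUBIC))"
```

```text
(no output)
```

View pics/w2c.png

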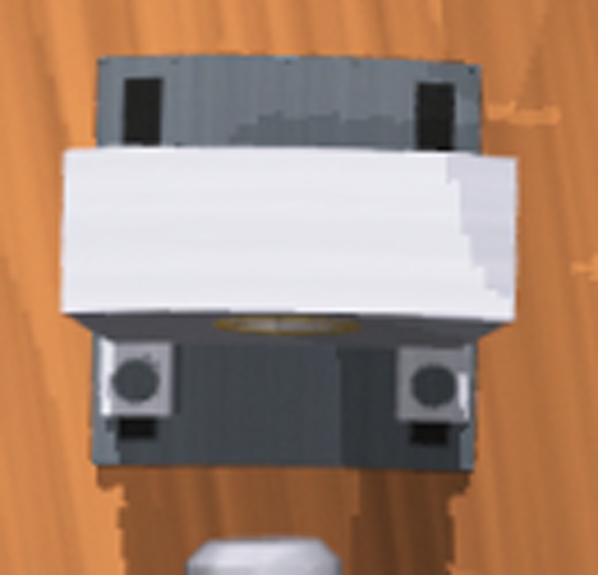

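```bash
cat >> h.py <<'E'
def fish(W,K,P):
    q=np.atleast_2d(P)@W[:3,:3].T+W[:3,3];r=np.hypot(q[:,0],q[:,1]);th=np.arctan2(r,q[:,2])
    return K[:2,2]+K[0,0]*(th/r)[:,None]*q[:,:2]
def fray(W,K,uv,z):
    d=(np.array(uv)-K[:2,2])/K[0,0];th=np.hypot(*d)
    d=np.r_[d/th*np.sin(th),np.cos(th)];c=-W[:3,:3].T@W[:3,3];d=W[:3,:3].T@d;return c+d*(z-c[2])/d[2]
E
python3 - <<'E'
from h import *
from scipy.optimize import least_squares
d=np.load('w2.npz');W,K,img=d['W'],d['K'],d['img']
px=np.array([(62,312),(515,320),(517,158),(65,150),(98,58),(480,66),(472,470),(93,465)])
uv=(px+.5)/4.6-.5+[200,5]
def model(v):
    x,y,yaw,o=v[:4];c,s=np.cos(yaw),np.sin(yaw)
    L=[(o-.015,.04,.088),(o-.015,-.04,.088),(o+.015,-.04,.088),(o+.015,.04,.088),(.05,.045,.01),(.05,-.045,.01),(-.05,-.045,0),(-.05,.045,0)]
    return np.array([(x+c*a-s*b,y+s*a+c*b,z) for a,b,z in L])
f=lambda v:(fish(W,K,model(v))-uv).ravel()
r=least_squares(f,[.568,.19,np.radians(81.5),0]);v=r.x
print('x,y',v[:2],'yaw',np.degrees(v[2]),'plate off',v[3]);print(np.round(r.fun.reshape(-1,2),1).tolist())
# gauge plug edges, rows
g=img.astype(int)
for row in(140,150,160,170):
    s=g[row,225:290];w=np.abs(s[:,0]-s[:,2])<25;i=np.flatnonzero(w)+225;m=(i[0]+i[-1])/2
    print(row,i[0],i[-1],fray(W,K,(m,row),.1667+.005))
E
```

```text
x,y [0.56915739 0.18762133] yaw 80.75752578715074 plate off -0.006078692820584319
[[-0.0, 0.0], [-0.1, -0.0], [-0.0, 0.0], [-0.1, 0.0], [-0.2, -0.3], [0.4, -0.6], [-0.6, 0.5], [0.8, 0.3]]
140 241 273 [0.55549529 0.12235398 0.1717    ]
150 241 273 [0.55468282 0.11689399 0.1717    ]
160 242 273 [0.55413282 0.11133493 0.1717    ]
170 242 273 [0.55330118 0.10574326 0.1717    ]
```

```bash
python3 -c "
from h import *
to([.5525,.0850,.0653],80.76)"
```

```text
t 6.52 pos [0.5476 0.0616 0.1703] F [ 0.6  0.6 -3.1] shift [ 23.9   1.3 105. ] turn [0.02 0.02 0.71]
```

Emit:
move_arm(
  series="8 0.5 10 0 0 0.7;18 1 30 0 0 0.7;24 1.3 55 0 0 0.7;24 1.3 78 0 0 0.7;24 1.3 95 0 0 0.7;24 1.3 103 0 0 0.7;24 1.3 105 0 0 0.7;24 1.3 105 0 0 0.7",
)

```text
time: 7.18
position: [0.5522, 0.0859, 0.0652]
tool_rot: [0.761, 0.648, -0.0, -0.0]
ft_force: [0.1, -0.8, -2.2]
grip_width: 0.0278
grip_force: 39.8
```

```bash
python3 - <<'E'
from h import *
for i in range(5):
    p=robot.camera('side' if i<1 else 'wrist'); to([.5525,.0850,.0653],80.76)
    if i==0: ps=p
cv2.imwrite('pics/w3.png',p['img'][:,:,::-1])
np.savez('w3.npz',img=p['img'],K=p['mtx'],W=p['world_to_cam'])
cv2.imwrite('pics/w3c.png',cv2.resize(p['img'][5:185,190:330,::-1],None,fx=3.3,fy=3.3,interpolation=cv2.INTER_CUBIC))
E
```

```text
t 7.23 pos [0.5527 0.086  0.0659] F [-0.2  0.1 -2.5] shift [-1.1 -0.1  0.6] turn [ 0.07 -0.01  0.07]
t 7.28 pos [0.553  0.0862 0.0663] F [-0.3 -0.  -2.2] shift [-1.2 -0.3  1. ] turn [ 0.13 -0.02  0.08]
t 7.33 pos [0.5531 0.0863 0.0665] F [-0.9 -0.  -2.5] shift [-1.4 -0.4  1.2] turn [ 0.15 -0.02  0.09]
t 7.38 pos [0.553  0.0864 0.0666] F [ 0.  -0.2 -1.7] shift [-1.4 -0.3  1.3] turn [ 0.15 -0.02  0.1 ]
t 7.43 pos [0.5528 0.0865 0.0665] F [ 0.4 -0.7 -3.6] shift [-1.5 -0.1  1.2] turn [ 0.14 -0.02  0.11]
```

View pics/w3c.png

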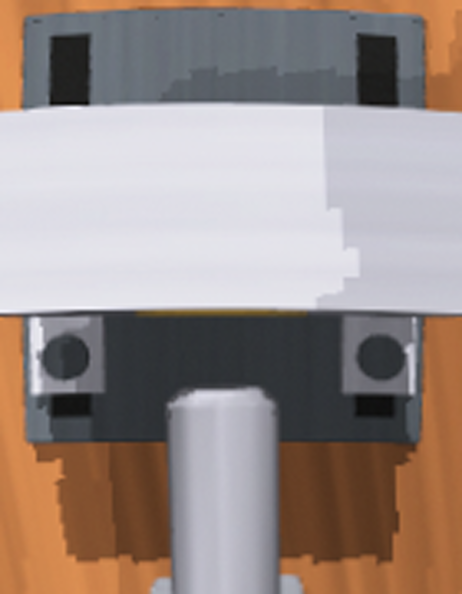

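The close view shows the bore ring centred at crop x≈221, the plug tip at ≈223 and the foot at ≈223. The gauge is lined up to within about 0.5 mm. Checking numerically.

```bash
python3 - <<'E'
from h import *
from scipy.optimize import least_squares
d=np.load('w3.npz');W,K,img=d['W'],d['K'],d['img']
px=np.array([(25,16),(424,22),(418,442),(28,440)]);uv=(px+.5)/3.3-.5+[190,5]
def model(v):
    x,y,yaw=v;c,s=np.cos(yaw),np.sin(yaw)
    L=[(.05,.045,.01),(.05,-.045,.01),(-.05,-.045,0),(-.05,.045,0)]
    return np.array([(x+c*a-s*b,y+s*a+c*b,z) for a,b,z in L])
r=least_squares(lambda v:(fish(W,K,model(v))-uv).ravel(),[.5692,.1876,1.41]);v=r.x
print('br',v[:2],np.degrees(v[2]),np.round(r.fun,1))
g=img.astype(float).sum(2)
P=[]
for row in range(130,172,4):
    s=np.gradient(g[row,225:295]);h=len(s)//2-2
    a=225+np.argmax(np.abs(s[5:h]))+5;b=225+h+np.argmax(np.abs(s[h:-5]))
    P.append(fray(W,K,((a+b)/2,row),.0635+.0015));print(row,a,b,end='; ')
P=np.array(P);k=np.polyfit(P[:,1],P[:,0],1);print('\nplug yaw',90-np.degrees(np.arctan(k[0])))
u=np.array([np.cos(v[2]),np.sin(v[2])]);n=np.array([-u[1],u[0]])
print('lateral of plug pts to bore (mm):',np.round((P[:,:2]-v[:2])@n*1000,2))
tip=fray(W,K,(257,(395+.5)/3.3+4.5),.0635+.009);print('tip along',(tip[:2]-v[:2])@u)
f=fray(W,K,(257,(312+.5)/3.3+4.5),.088);print('face along',(f[:2]-v[:2])@u)
q=v[:2]-.105*u;print(q,np.degrees(v[2]));to([q[0],q[1],.0653],np.degrees(v[2]))
E
```

```text
br [0.56910034 0.18706351] 80.39435431691305 [-0.2  0.1  0.7 -1.  -1.8  0.5  1.3  0.3]
130 241 272; 134 241 273; 138 241 273; 142 241 273; 146 241 273; 150 242 273; 154 242 273; 158 242 273; 162 242 273; 166 242 273; 170 242 273; 
plug yaw 82.02181196037468
lateral of plug pts to bore (mm): [ 0.03 -0.26 -0.28 -0.29 -0.31 -0.6  -0.61 -0.63 -0.64 -0.65 -0.67]
tip along -0.034134647582886445
face along -0.021062145859314374
[0.55157942 0.08353565] 80.39435431691305
t 7.43 pos [0.5528 0.0865 0.0665] F [ 0.4 -0.7 -3.6] shift [-3.1 -0.8  1.2] turn [ 0.14 -0.02  0.47]
```

Emit:
move_arm(
  series="0 -0.6 1.2 0 0 0.6;2 -0.6 1.2 0 0 0.6;5 -0.6 1.2 0 0 0.6;8 -0.6 1.2 0 0 0.6;11 -0.6 1.2 0 0 0.6;13 -0.6 1.2 0 0 0.6;15 -0.6 1.2 0 0 0.6;16 -0.6 1.2 0 0 0.6",
)

```text
time: 8.1
position: [0.5539, 0.1019, 0.0642]
tool_rot: [0.764, 0.645, -0.001, 0.001]
ft_force: [-1.0, -5.9, -1.3]
grip_width: 0.0276
grip_force: 39.8
```

```bash
cat > s.py <<'E'
from h import *
import sys
# position in bracket frame (along, lateral in mm) and forces in that frame
u=np.array([np.cos(np.radians(80.6)),np.sin(np.radians(80.6)),0]);n=np.array([-u[1],u[0],0]);b=np.array([.5691,.1873,0])
for i in range(3):
    robot.camera('wrist');o=robot.get_obs();p=o['position']-b;F=o['ft_force']
    print(round(o['time'],2),'along',round(p@u*1e3,2),'lat',round(p@n*1e3,2),'z',round(p[2]*1e3,2),'yaw',round(R.from_quat(o['tool_rot']).as_matrix()[:2,0]@n[:2]*57.3+80.6,2),'F u,n,z',np.round([F@u,F@n,F[2]],1),'M',np.round(o['moment'],2))
E
python3 s.py
```

```text
8.15 along -86.75 lat 1.07 z 64.21 yaw 80.36 F u,n,z [-4.1 -2.2 -1. ] M [-0.73 -0.04 -0.05]
8.2 along -86.73 lat 1.08 z 64.22 yaw 80.33 F u,n,z [-4.8  0.5 -1.4] M [-0.69 -0.   -0.03]
8.25 along -86.73 lat 1.11 z 64.2 yaw 80.3 F u,n,z [-4.7 -1.2 -2. ] M [-0.75  0.05  0.03]
```

Emit:
move_arm(
  series="0 0.3 -0.5 0 0 0;0 0.7 -1 0 0 0;0 0.7 -1 0 0 0;0 0.7 -1 0 0 0",
)

```text
time: 8.58
position: [0.5546, 0.1029, 0.0651]
tool_rot: [0.765, 0.644, 0.0, -0.0]
ft_force: [0.5, -0.3, -2.3]
grip_width: 0.0279
grip_force: 39.8
```

```bash
python3 s.py
```

```text
8.63 along -85.73 lat 0.58 z 65.14 yaw 80.26 F u,n,z [-0.4  0.1 -2.6] M [ 0.01 -0.07  0.03]
8.68 along -85.77 lat 0.61 z 65.1 yaw 80.27 F u,n,z [ 0.5 -0.3 -2.9] M [-0.07 -0.11  0.  ]
8.73 along -85.84 lat 0.6 z 65.12 yaw 80.28 F u,n,z [-0.2 -0.5 -2.5] M [ 0.02 -0.11 -0.01]
```

Force dropped to zero and the tip slid in. Advancing.

Emit:
move_arm(
  series="1 0 0 0 0 0;3 0 0 0 0 0;5 0 0 0 0 0;7 0 0 0 0 0;9 0 0 0 0 0;10 0 0 0 0 0",
)

```text
time: 9.23
position: [0.5563, 0.1126, 0.0652]
tool_rot: [0.764, 0.645, 0.0, -0.0]
ft_force: [-0.0, 0.1, -3.1]
grip_width: 0.0274
grip_force: 39.8
```

```bash
python3 s.py
```

```text
9.28 along -75.68 lat 0.45 z 65.17 yaw 80.3 F u,n,z [-0.2 -0.3 -3.5] M [-0.02 -0.09 -0.01]
9.33 along -75.86 lat 0.5 z 65.14 yaw 80.3 F u,n,z [-0.1  0.8 -3.2] M [-0.01 -0.06  0.03]
9.38 along -76.02 lat 0.44 z 65.14 yaw 80.29 F u,n,z [-0.5  0.7 -2.3] M [-0.06 -0.05  0.03]
```

Emit:
move_arm(
  series="2 0 0 0 0 0;5 0 0 0 0 0;8 0 0 0 0 0;11 0 0 0 0 0;14 0 0 0 0 0;17 0 0 0 0 0;19 0 0 0 0 0;19 0 0 0 0 0",
)

```text
time: 10.05
position: [0.5595, 0.1315, 0.0652]
tool_rot: [0.764, 0.645, 0.0, 0.0]
ft_force: [0.2, 0.5, -2.4]
grip_width: 0.0273
grip_force: 39.8
```

```bash
python3 s.py
```

```text
10.1 along -56.83 lat 0.37 z 65.13 yaw 80.31 F u,n,z [ 0.3  0.2 -2.6] M [-0.   -0.05  0.  ]
10.15 along -57.03 lat 0.37 z 65.13 yaw 80.3 F u,n,z [ 0.5  0.2 -1.6] M [ 0.01 -0.11  0.03]
10.2 along -57.14 lat 0.38 z 65.14 yaw 80.29 F u,n,z [ 0.2  0.2 -2.9] M [-0.04 -0.09  0.  ]
```

Emit:
move_arm(
  series="1 0 0 0 0 0;2 0 0 0 0 0;3 0 0 0 0 0;4 0 0 0 0 0;4 0 0 0 0 0",
)

```text
time: 10.62
position: [0.5602, 0.1348, 0.0652]
tool_rot: [0.764, 0.645, -0.0, 0.0]
ft_force: [0.0, -0.9, -2.4]
grip_width: 0.0274
grip_force: 39.8
```

```bash
python3 s.py
```

```text
10.67 along -53.25 lat 0.27 z 65.16 yaw 80.29 F u,n,z [-1.7  0.2 -1.5] M [-0.13 -0.06 -0.04]
10.72 along -53.27 lat 0.27 z 65.17 yaw 80.28 F u,n,z [-1.1 -0.7 -2.4] M [-0.12 -0.05 -0.02]
10.77 along -53.25 lat 0.29 z 65.15 yaw 80.28 F u,n,z [-1.1  0.1 -2.1] M [-0.15 -0.05  0.02]
```

Emit:
move_arm(
  series="0.5 0 0 0 0 0;1 0 0 0 0 0;1.5 0 0 0 0 0;1.5 0 0 0 0 0;1.5 0 0 0 0 0",
)

```text
time: 11.18
position: [0.5601, 0.1349, 0.0652]
tool_rot: [0.764, 0.645, -0.001, 0.001]
ft_force: [-1.2, -5.7, -1.6]
grip_width: 0.0277
grip_force: 39.8
```

```bash
python3 s.py
```

```text
11.23 along -53.12 lat 0.28 z 65.21 yaw 80.31 F u,n,z [-6.3 -1.  -1.4] M [-1.18 -0.04 -0.1 ]
11.28 along -53.13 lat 0.3 z 65.2 yaw 80.31 F u,n,z [-6.4 -0.2 -0.9] M [-1.14  0.02 -0.06]
11.33 along -53.14 lat 0.3 z 65.2 yaw 80.31 F u,n,z [-7.   0.3 -2.1] M [-1.17  0.02 -0.07]
```

Emit:
move_arm(
  series="0.5 0 0 0 0 0;0.9 0 0 0 0 0;0.9 0 0 0 0 0;0.9 0 0 0 0 0;0.9 0 0 0 0 0;0.9 0 0 0 0 0;0.9 0 0 0 0 0;0.9 0 0 0 0 0",
)

```text
time: 12.0
position: [0.5601, 0.135, 0.0652]
tool_rot: [0.764, 0.645, -0.002, 0.001]
ft_force: [-1.2, -9.9, -0.9]
grip_width: 0.0276
grip_force: 39.8
```

```bash
python3 s.py
```

```text
12.05 along -53.07 lat 0.33 z 65.21 yaw 80.33 F u,n,z [-8.6 -1.  -0.1] M [-1.56  0.11 -0.1 ]
12.1 along -53.1 lat 0.33 z 65.22 yaw 80.33 F u,n,z [-10.2  -0.7  -0.2] M [-1.57  0.11 -0.07]
12.15 along -53.06 lat 0.35 z 65.22 yaw 80.33 F u,n,z [-9.2 -0.3 -0.4] M [-1.6   0.11 -0.12]
```

Step 1 is held: shoulder home at about 10 N. Drawing out and going over to the far face with the same orientation.

Emit:
move_arm(
  series="-4 0 0 0 0 0;-10 0 0 0 0 0;-18 0 0 0 0 0;-27 0 0 0 0 0;-36 0 0 0 0 0;-46 0 0 0 0 0;-56 0 0 0 0 0;-62 0 0 0 0 0",
)

```text
time: 12.82
position: [0.5498, 0.0746, 0.0651]
tool_rot: [0.765, 0.644, -0.0, -0.0]
ft_force: [-0.0, -0.2, -2.6]
grip_width: 0.0269
grip_force: 39.8
```

Emit:
move_arm(
  series="0 0 -8 0 0 0;0 0 -25 0 0 0;0 0 -48 0 0 0;0 0 -70 0 0 0;0 0 -85 0 0 0;0 0 -90 0 0 0;0 0 -90 0 0 0",
)

```text
time: 13.4
position: [0.5511, 0.0763, 0.157]
tool_rot: [0.764, 0.645, 0.002, 0.001]
ft_force: [-0.1, 0.2, -2.2]
grip_width: 0.0275
grip_force: 39.8
```

Emit:
move_arm(
  series="15 0 0 0 0 0;45 0 0 0 0 0;80 0 0 0 0 0;118 0 0 0 0 0;152 0 0 0 0 0;180 0 0 0 0 0;196 0 0 0 0 0;201 0 0 0 0 0",
)

```text
time: 14.07
position: [0.5833, 0.2768, 0.1538]
tool_rot: [0.763, 0.646, -0.001, -0.001]
ft_force: [-0.1, -0.1, -2.0]
grip_width: 0.0274
grip_force: 39.8
```

```bash
python3 s.py
```

```text
14.12 along 89.79 lat 0.46 z 153.86 yaw 80.43 F u,n,z [ 0.3 -0.  -2.3] M [ 0.   -0.15  0.01]
14.17 along 88.08 lat 0.32 z 154.02 yaw 80.37 F u,n,z [-0.8 -0.  -3.2] M [-0.06 -0.09 -0.01]
14.22 along 87.02 lat 0.17 z 154.19 yaw 80.3 F u,n,z [-1.1 -0.3 -2. ] M [-0.05 -0.04  0.02]
```

Emit:
move_arm(
  series="0 0 8 0 0 0;0 0 25 0 0 0;0 0 48 0 0 0;0 0 68 0 0 0;0 0 81 0 0 0;0 0 87 0 0 0;0 0 89 0 0 0;0 0 89 0 0 0",
)

```text
time: 14.88
position: [0.5843, 0.2737, 0.066]
tool_rot: [0.765, 0.644, -0.0, -0.0]
ft_force: [-0.7, 0.7, -1.9]
grip_width: 0.0277
grip_force: 39.8
```

```bash
python3 s.py;python3 s.py
```

```text
14.93 along 88.12 lat -1.27 z 66.76 yaw 80.25 F u,n,z [ 0.3 -0.3 -2.1] M [-0.03 -0.1  -0.01]
14.98 along 88.44 lat -1.47 z 67.23 yaw 80.26 F u,n,z [-0.1 -0.3 -2.4] M [-0.03 -0.14 -0.11]
15.03 along 88.56 lat -1.49 z 67.44 yaw 80.27 F u,n,z [ 0.2  0.5 -2.2] M [-0.03 -0.05 -0.03]
15.08 along 88.65 lat -1.39 z 67.45 yaw 80.28 F u,n,z [-0.7 -0.9 -1.8] M [-0.04 -0.13 -0.05]
15.13 along 88.65 lat -1.2 z 67.35 yaw 80.29 F u,n,z [ 0.3  0.5 -2.7] M [-0.   -0.1  -0.05]
15.18 along 88.6 lat -1.05 z 67.2 yaw 80.29 F u,n,z [-0.2 -0.5 -2.5] M [-0.04 -0.1   0.02]
```

Emit:
move_arm(
  series="-2 -0.5 1 0 0 0;-6 -1 1.7 0 0 0;-10 -1 1.7 0 0 0;-14 -1 1.7 0 0 0;-17 -1 1.7 0 0 0;-19 -1 1.7 0 0 0;-20 -1 1.7 0 0 0;-20 -1 1.7 0 0 0",
)

```text
time: 15.85
position: [0.5797, 0.2544, 0.0644]
tool_rot: [0.765, 0.644, -0.0, -0.0]
ft_force: [0.2, 0.6, -2.6]
grip_width: 0.0274
grip_force: 39.8
```

```bash
python3 s.py;python3 s.py
python3 - <<'E'
from h import *
p=robot.camera('wrist')
a=cv2.resize(p['img'][60:330,130:390,::-1],None,fx=1.5,fy=1.5)
s=robot.camera('side');W=s['world_to_cam'];q=W[:3,:3]@[.572,.2,.062]+W[:3,3];u=((s['mtx']@q)[:2]/q[2]).astype(int);print(u)
b=cv2.resize(s['img'][u[1]-34:u[1]+34,u[0]-33:u[0]+33,::-1],(390,405),interpolation=cv2.INTER_CUBIC)
cv2.imwrite('pics/n1.png',np.hstack([a,b]))
E
```

```text
15.9 along 68.13 lat 0.49 z 64.5 yaw 80.26 F u,n,z [-0.3 -0.1 -1.9] M [-0.05 -0.1   0.04]
15.95 along 68.3 lat 0.54 z 64.46 yaw 80.27 F u,n,z [ 0.2 -0.7 -3. ] M [-0.04 -0.09  0.01]
16.0 along 68.41 lat 0.55 z 64.5 yaw 80.28 F u,n,z [ 0.2  0.3 -2.9] M [-0.06 -0.13  0.03]
16.05 along 68.41 lat 0.58 z 64.47 yaw 80.29 F u,n,z [ 0.   0.3 -2.8] M [-0.08 -0.08  0.05]
16.1 along 68.45 lat 0.6 z 64.46 yaw 80.29 F u,n,z [-0.4 -0.5 -2.2] M [-0.04 -0.1   0.  ]
16.15 along 68.44 lat 0.6 z 64.47 yaw 80.29 F u,n,z [ 0.7  1.1 -2.7] M [-0.01 -0.06 -0.01]
[206 234]
```

View pics/n1.png

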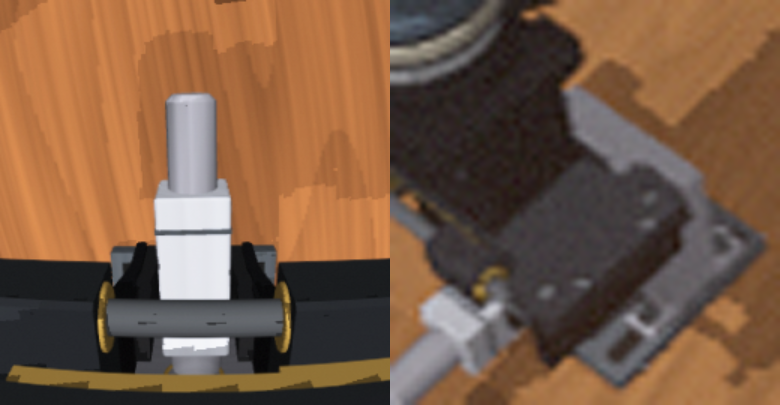

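The wrist half shows the gauge still straight in the fingers, with the shoulder at (193,190). The gripper body hides the mouth in the side view, so I go by position, referenced to the seated pose in the bore. Advancing to contact.

Emit:
move_arm(
  series="-1 0.3 -0.7 0 0 0;-2 0.3 -0.7 0 0 0;-3 0.3 -0.7 0 0 0;-4 0.3 -0.7 0 0 0;-5 0.3 -0.7 0 0 0;-6 0.3 -0.7 0 0 0;-6 0.3 -0.7 0 0 0",
)

```text
time: 16.83
position: [0.5789, 0.2485, 0.0651]
tool_rot: [0.765, 0.645, -0.0, -0.0]
ft_force: [0.0, -0.0, -2.6]
grip_width: 0.0278
grip_force: 39.8
```

```bash
python3 s.py
```

```text
16.88 along 62.11 lat 0.32 z 65.18 yaw 80.27 F u,n,z [ 0.3  0.1 -2.6] M [-0.03 -0.06  0.  ]
16.93 along 62.19 lat 0.35 z 65.16 yaw 80.27 F u,n,z [-0.2  0.3 -2.9] M [ 0.03 -0.03 -0.03]
16.98 along 62.24 lat 0.33 z 65.15 yaw 80.27 F u,n,z [-0.2 -0.  -2.4] M [-0.06 -0.06 -0.01]
```

Precisely on the line (lat 0.33, z 65.15). Pressing on.

Emit:
move_arm(
  series="-0.5 0 0 0 0 0;-1 0 0 0 0 0;-1.5 0 0 0 0 0;-1.5 0 0 0 0 0",
)

```text
time: 17.32
position: [0.5789, 0.2482, 0.0654]
tool_rot: [0.765, 0.644, 0.001, -0.0]
ft_force: [0.4, 4.4, -2.4]
grip_width: 0.0277
grip_force: 39.8
```

```bash
python3 s.py
```

```text
17.37 along 61.71 lat 0.25 z 65.34 yaw 80.26 F u,n,z [ 3.8  0.6 -2.9] M [ 0.76 -0.09 -0.03]
17.42 along 61.71 lat 0.26 z 65.33 yaw 80.26 F u,n,z [ 4.9  0.8 -2.9] M [ 0.89 -0.13 -0.02]
17.47 along 61.69 lat 0.26 z 65.33 yaw 80.26 F u,n,z [ 5.7  0.1 -2. ] M [ 0.97 -0.14 -0.02]
```

Emit:
move_arm(
  series="-0.6 0 0 0 0 0;-1.2 0 0 0 0 0;-1.2 0 0 0 0 0;-1.2 0 0 0 0 0;-1.2 0 0 0 0 0;-1.2 0 0 0 0 0;-1.2 0 0 0 0 0;-1.2 0 0 0 0 0",
)

```text
time: 18.13
position: [0.5789, 0.2481, 0.0655]
tool_rot: [0.765, 0.644, 0.002, -0.001]
ft_force: [-0.3, 7.4, -2.2]
grip_width: 0.0276
grip_force: 39.8
```

Emit:
move_arm(
  series="0 0 0 0 0 0;0 0 0 0 0 0;0 0 0 0 0 0;0 0 0 0 0 0;0 0 0 0 0 0;0 0 0 0 0 0;0 0 0 0 0 0;0 0 0 0 0 0",
)

```text
time: 18.8
position: [0.5789, 0.2481, 0.0655]
tool_rot: [0.765, 0.644, 0.002, -0.001]
ft_force: [1.1, 8.3, -1.8]
grip_width: 0.0278
grip_force: 39.8
```

```bash
python3 s.py
```

```text
18.85 along 61.62 lat 0.25 z 65.48 yaw 80.23 F u,n,z [ 8.4  0.9 -2.3] M [ 1.42 -0.09 -0.01]
18.9 along 61.62 lat 0.23 z 65.47 yaw 80.23 F u,n,z [ 8.5  1.2 -2.3] M [ 1.43 -0.11 -0.03]
18.95 along 61.61 lat 0.23 z 65.48 yaw 80.23 F u,n,z [ 8.   1.4 -2.5] M [ 1.45 -0.05  0.  ]
```

Emit:
move_arm(
  series="-0.4 0 0 0 0 0;-0.4 0 0 0 0 0;-0.4 0 0 0 0 0;-0.4 0 0 0 0 0;-0.4 0 0 0 0 0;-0.4 0 0 0 0 0;-0.4 0 0 0 0 0;-0.4 0 0 0 0 0",
)

```text
time: 19.62
position: [0.5789, 0.2481, 0.0655]
tool_rot: [0.765, 0.644, 0.002, -0.001]
ft_force: [0.4, 8.7, -3.8]
grip_width: 0.0276
grip_force: 39.8
```

Emit:
move_arm(
  series="-0.4 0 0 0 0 0;-0.4 0 0 0 0 0;-0.4 0 0 0 0 0;-0.4 0 0 0 0 0;0 0 0 0 0 0;0 0 0 0 0 0",
)

```text
time: 20.12
position: [0.579, 0.2481, 0.0655]
tool_rot: [0.765, 0.644, 0.002, -0.001]
ft_force: [-0.0, 10.2, -2.1]
grip_width: 0.0276
grip_force: 39.8
```

Emit:
move_arm(
  series="4 0 0 0 0 0;10 0 0 0 0 0;18 0 0 0 0 0;25 0 -4 0 0 0;28 0 -20 0 0 0;28 0 -45 0 0 0;28 0 -75 0 0 0;28 0 -95 0 0 0",
)

```text
time: 20.78
position: [0.584, 0.2739, 0.1626]
tool_rot: [0.764, 0.645, 0.001, 0.001]
ft_force: [0.2, -0.2, -2.2]
grip_width: 0.0275
grip_force: 39.8
```

```bash
python3 s.py; python3 -c "
from h import *
to([.578,-.157,.16],73.5)"
```

```text
20.83 along 89.01 lat -2.84 z 166.82 yaw 80.32 F u,n,z [ 0.3 -0.8  0.7] M [ 0.03 -0.19 -0.03]
20.88 along 88.81 lat -2.69 z 164.69 yaw 80.31 F u,n,z [ 0.9 -0.8 -2.4] M [ 0.01 -0.12 -0.03]
20.93 along 87.93 lat -1.04 z 162.13 yaw 80.3 F u,n,z [-0.5  0.1 -3.3] M [-0.03 -0.09 -0.03]
t 20.93 pos [0.5845 0.2739 0.1621] F [-0.2 -0.4 -3.3] shift [-425.8   66.2    1.7] turn [ 0.25 -0.11  6.8 ]
```

Emit:
move_arm(
  series="-15 2 0 0 0 1;-45 7 0 0 0 2;-82 13 0 0 0 3;-120 19 0 0 0 4;-158 25 0 0 0 5;-196 31 0 0 0 6;-234 37 0 0 0 6.8;-272 43 0 0 0 6.8",
)

```text
time: 21.6
position: [0.5771, -0.0043, 0.1578]
tool_rot: [0.802, 0.598, -0.002, -0.002]
ft_force: [0.8, -0.6, -2.2]
grip_width: 0.0272
grip_force: 39.8
```

```bash
python3 -c "
from h import *
to([.5777,-.1586,.16],73.5)"
```

```text
t 21.6 pos [ 0.5771 -0.0043  0.1578] F [ 0.8 -0.6 -2.2] shift [-147.7   44.6   -2.3] turn [-0.29  0.06 -0.09]
```

Emit:
move_arm(
  series="-30 9 0 0 0 0;-62 19 0 0 0 0;-92 28 0 0 0 0;-118 35 0 0 0 0;-136 41 0 0 0 0;-146 44 0 0 0 0;-150 45 0 0 0 0;-150 45 0 0 0 0",
)

```text
time: 22.27
position: [0.5789, -0.1591, 0.1588]
tool_rot: [0.802, 0.597, -0.001, -0.001]
ft_force: [-1.0, -0.0, -3.9]
grip_width: 0.0273
grip_force: 39.8
```

```bash
python3 - <<'E'
from h import *
for i in range(4):
    robot.camera('wrist');to([.5777,-.1586,.043],73.5)
E
```

```text
t 22.32 pos [ 0.579  -0.1579  0.1591] F [-0.2  0.4 -3.3] shift [ -1.1  -0.8 116.1] turn [-0.16 -0.05 -0.06]
t 22.37 pos [ 0.5792 -0.1573  0.1594] F [-0.3  0.1 -3.8] shift [ -1.8  -0.8 116.4] turn [-0.14 -0.05  0.  ]
t 22.42 pos [ 0.5795 -0.1571  0.1596] F [ 0.4 -0.3 -3. ] shift [ -2.1  -1.1 116.6] turn [-0.11 -0.04  0.04]
t 22.47 pos [ 0.5797 -0.157   0.1599] F [ 0.3  0.2 -2.5] shift [ -2.1  -1.3 116.9] turn [-0.07 -0.03  0.07]
```

Descend to about 20 mm above the rest, then settle.

Emit:
move_arm(
  series="-1 -0.6 12 0 0 0;-2 -1.2 35 0 0 0;-2 -1.2 60 0 0 0;-2 -1.2 80 0 0 0;-2 -1.2 92 0 0 0;-2 -1.2 96 0 0 0;-2 -1.2 97 0 0 0;-2 -1.2 97 0 0 0",
)

```text
time: 23.13
position: [0.579, -0.1601, 0.0637]
tool_rot: [0.801, 0.598, 0.0, 0.001]
ft_force: [0.6, 0.2, -2.3]
grip_width: 0.0279
grip_force: 39.8
```

```bash
python3 - <<'E'
from h import *
for i in range(4):
    robot.camera('wrist');to([.5777,-.1586,.0425],73.5)
E
```

```text
t 23.18 pos [ 0.5793 -0.1603  0.0642] F [-0.7 -1.6 -1.9] shift [ 1.2 -2.1 21.7] turn [0.13 0.02 0.01]
t 23.23 pos [ 0.5794 -0.1605  0.0644] F [-0.1 -0.6 -2.8] shift [ 1.3 -2.2 21.9] turn [ 0.15  0.02 -0.  ]
t 23.28 pos [ 0.5794 -0.1605  0.0645] F [ 0.1  0.5 -1.8] shift [ 1.4 -2.2 22. ] turn [ 0.15  0.03 -0.01]
t 23.33 pos [ 0.5792 -0.1606  0.0644] F [-0.1 -0.3 -2.5] shift [ 1.5 -2.1 21.9] turn [ 0.15  0.02 -0.02]
```

Emit:
move_arm(
  series="1 -1 3 0 0 0;1.5 -2 7 0 0 0;1.5 -2 11 0 0 0;1.5 -2 15 0 0 0;1.5 -2 18 0 0 0;1.5 -2 20 0 0 0;1.5 -2 20 0 0 0",
)

```text
time: 23.92
position: [0.5767, -0.1582, 0.0426]
tool_rot: [0.801, 0.598, -0.0, -0.0]
ft_force: [-0.8, -0.1, -2.5]
grip_width: 0.0275
grip_force: 39.8
```

```bash
python3 - <<'E'
from h import *
for i in range(3):
    robot.camera('wrist');to([.5777,-.1586,.0425],73.5)
E
```

```text
t 23.97 pos [ 0.5768 -0.1582  0.0428] F [-0.2  0.1 -2.7] shift [-0.1  1.   0.3] turn [-0.02 -0.   -0.03]
t 24.02 pos [ 0.5769 -0.1583  0.043 ] F [-1.   0.7 -2.6] shift [-0.1  0.9  0.5] turn [-0.   -0.   -0.03]
t 24.07 pos [ 0.5769 -0.1583  0.0431] F [ 0.3  0.3 -4. ] shift [-0.1  0.8  0.6] turn [ 0.   -0.   -0.02]
```

Emit:
move_arm(
  series="0 0.8 0.4 0 0 0;0 0.8 0.8 0 0 0;0 0.8 1.2 0 0 0;0 0.8 1.2 0 0 0;0 0.8 1.2 0 0 0;0 0.8 1.2 0 0 0",
)

```text
time: 24.57
position: [0.5779, -0.1586, 0.0423]
tool_rot: [0.801, 0.598, 0.0, 0.0]
ft_force: [-0.0, -0.5, 0.6]
grip_width: 0.0276
grip_force: 39.8
```

```bash
python3 - <<'E'
from h import *
for i in range(2):
    robot.camera('wrist');to([.5777,-.1586,.0425],73.5)
E
```

```text
t 24.62 pos [ 0.5779 -0.1586  0.0423] F [-0.3 -0.2  0.5] shift [-0.1 -0.2 -0.2] turn [ 0.04  0.01 -0.02]
t 24.67 pos [ 0.5779 -0.1586  0.0423] F [-0.7  0.1  2.2] shift [-0.1 -0.2 -0.2] turn [ 0.05  0.01 -0.02]
```

The cradle carries the weight: Fz went from −2.7 to about +1 at the original height. Releasing.

Emit:
move_arm(
  series="0 0 0 0 0 0;0 0 0 0 0 0;0 0 0 0 0 0;0 0 0 0 0 0;0 0 0 0 0 0;0 0 0 0 0 0;0 0 0 0 0 0;0 0 0 0 0 0",
  jaw=0.85,
)

```text
time: 25.33
position: [0.5776, -0.1584, 0.0419]
tool_rot: [0.801, 0.598, 0.0, -0.0]
ft_force: [-0.1, -0.3, -0.4]
grip_width: 0.0707
grip_force: 0.0
```

Emit:
move_arm(
  series="0 0 -2 0 0 0;0 0 -8 0 0 0;0 0 -18 0 0 0;0 0 -35 0 0 0;0 0 -60 0 0 0;0 0 -85 0 0 0;0 0 -105 0 0 0;0 0 -120 0 0 0",
)

```text
time: 26.0
position: [0.5786, -0.1589, 0.1653]
tool_rot: [0.801, 0.598, 0.001, 0.002]
ft_force: [0.5, -0.4, 0.5]
grip_width: 0.0738
grip_force: 0.0
```

```bash
python3 - <<'E'
from h import *
for i in range(4): p=robot.camera('wrist')
cv2.imwrite('pics/e.png',p['img'][:,:,::-1])
o=robot.get_obs();print(o['time'],o['position'],o['grip_width'],o['ft_force'])
for t in('gauge','go_tip','nogo_tip','cradle'):
    print(t,[(np.round(d['xyz'],4).tolist(),round(d['p'],2)) for d in robot.tip_of(p,t)[:2]])
E
```

```text
26.2 [ 0.57761043 -0.1584157   0.16255755] 0.07385238150605429 [ 0.46513512  0.17116643 -1.19561669]
gauge [([0.58, -0.1635, 0.0407], 0.93)]
go_tip [([0.5922, -0.0912, 0.0429], 0.79)]
nogo_tip [([0.5625, -0.2063, 0.0374], 0.93)]
cradle [([0.5731, -0.1613, 0.0018], 0.81)]
```

View pics/e.png

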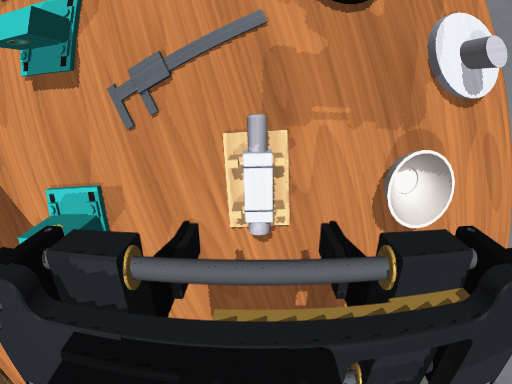

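The gauge lies in its cradle between the cheeks (go end at (257,117), no-go end at (259,232)), with the gripper clear above it.

```bash
python3 -c "
from rig import robot
print(robot.hand_in())"
```

```text
the job is handed in; nothing more can be done
None
```

I handed the job in at about 26 s; no verdict came back. The go end went fully home at about 10 N, the no-go end was pressed at 8–10 N for over a second and stayed out, and the gauge is back in its cradle, released.

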